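# Sort look-alike centrifuge inserts by heft and snap them into their carrier

## Task

The three aluminium centrifuge inserts on the bench look alike, but one is an empty shell (about 160 g), one a filled sample canister (about 400 g) and one a solid counterweight (about 700 g), and the rotor would shake if they were mixed up. Judge each by its weight as you lift it, and press it gently but fully home past the spring balls of its own carrier socket: empty shell in the white-ringed one, sample canister in the blue, counterweight in the red. Never lean on an insert in the carrier with more than 40 N, knock none over, and leave the beaker, the bottle and the timer where they are.

Things in the scene. Friction and masses are not known exactly. Their poses are not given: they have to be found in the camera images.
- insert_1: One of three look-alike closed aluminium inserts with a dark cap, 88 mm tall, on the bench; which one has which mass (within 8 %, set by a hidden loose slug) changes from start to start. Origin: centre of underside; z up. Foot flange 56 mm wide, 14 mm high, its lower 10 mm tapering to 48 mm at the underside; body 42 mm wide from 14 to 74 mm height (grip here); cap 40 mm wide above.
- insert_2: One of three look-alike closed aluminium inserts with a dark cap, 88 mm tall, on the bench; which one has which mass (within 8 %, set by a hidden loose slug) changes from start to start. Origin: centre of underside; z up. Foot flange 56 mm wide, 14 mm high, its lower 10 mm tapering to 48 mm at the underside; body 42 mm wide from 14 to 74 mm height (grip here); cap 40 mm wide above.
- insert_3: One of three look-alike closed aluminium inserts with a dark cap, 88 mm tall, on the bench; which one has which mass (within 8 %, set by a hidden loose slug) changes from start to start. Origin: centre of underside; z up. Foot flange 56 mm wide, 14 mm high, its lower 10 mm tapering to 48 mm at the underside; body 42 mm wide from 14 to 74 mm height (grip here); cap 40 mm wide above.
- carrier: Heavy fixed dark block, 96 (x) x 275 (y) x 40 mm high, turned up to 0.25 rad; origin: centre of underside. Three sockets 59 mm wide at y = +85 (red ring), 0 (blue), -85 mm (white). Four spring balls in each, 18.5 mm above the floor, 50 mm apart across. A flange meets them 17 mm above the floor; passing takes 8 to 16 N, more than an insert weighs, and it snaps down at 8 to 3 mm.
- seat_red: Floor of the red-ringed socket (carrier y = +85 mm), for the solid counterweight, about 700 g. Origin: centre of its upper face, 12 mm above the bench, 28 mm below the mouth; axes as the carrier's. An insert is home when its origin meets this point: a rigid stop, where force climbs about 10 to 25 N per mm of push, so arrive slowly. Once home it stands free of the balls.
- seat_blue: Floor of the blue-ringed socket (carrier y = 0, the middle one), for the filled sample canister, about 400 g. Origin: centre of its upper face, 12 mm above the bench, 28 mm below the mouth; axes as the carrier's. An insert is home when its origin meets this point: a rigid stop, where force climbs about 10 to 25 N per mm of push, so arrive slowly. Once home it stands free of the balls.
- seat_white: Floor of the white-ringed socket (carrier y = -85 mm), for the empty shell, about 160 g. Origin: centre of its upper face, 12 mm above the bench, 28 mm below the mouth; axes as the carrier's. An insert is home when its origin meets this point: a rigid stop, where force climbs about 10 to 25 N per mm of push, so arrive slowly. Once home it stands free of the balls.
- beaker: Empty clear 100 ml beaker, 73 mm across, 92 mm tall, to the right of the work. Bystander. Origin: centre of its underside.
- bottle_black_cap: Small laboratory bottle with a black screw cap, 40 mm across, 78 mm tall, to the left of the work. Bystander. Origin: centre of its underside.
- timer: White bench timer, 62 x 66 x 21 mm, lying to the left of the inserts. Bystander. Origin: centre of its underside.
There are look-alikes about, which are no part of the job. What is shaped like the insert_3 but purple is not meant.

How it is judged:
By the outcome, as a careful person would: the job done as asked, in the order asked, and still so for the second after the job is handed in, with the robot touching nothing.
It also fails if it takes over 64 s, if anything falls off the work surface, if the arm or the gripper's body presses on something with over 40 N, if the wrist force passes 120 N, or if a joint passes its speed limit or range.

## Robot

A 6-joint arm with a two-finger parallel gripper is mounted at the origin on a cart in front of the work surface, level with it; the furniture and walls round the work are solid. World frame = base frame: x ahead of the robot, y to its left, z up, the work surface at z = 0. Lengths are in m, angles in rad, forces in N, time in s.
With the tool pointing down it reaches from about 0.35 to 0.775 m from the base axis. Payload 5.5 kg.
Tool frame: the origin (TCP) lies between the finger pads; the fingertips stand env.nose_length ahead of it and the grasp point (between the pads) lies 8 mm behind it (env.nose_length is the distance from the TCP to the fingertips, in m); z points along the fingers, y is the direction in which the jaws open and shut (so a half turn about z gives the same grasp; the last joint's range is limited). The gripper opens to 85 mm and grips with 20 to 120 N. Pads are 22 mm wide; open, the fingers measure 114 mm over their backs; the gripper's body (76 mm by 85 mm) begins 54 mm behind the grasp point. The pads swing forward as they close: fully open they stand 13 mm farther back than shut.
Start: joints at [0.982, 0.313, 0.046, 1.304, 0, 1.431], TCP at [0.25, 0.518, 0.242] pointing down, gripper open.
Joint ranges: [-2.76, 2.76], [-0.86, 1.69], [-1.03, 1.26], [-2.2, 2.34], [-1.47, 1.5], [-3.14, 3.14]. Speed limits (rad/s): [2.57, 2.57, 3.14, 3.14, 3.14, 3.14].

## Interface

Orientations are given as a unit quaternion [w, x, y, z].
In Python, from workcell import env gives the robot as it stands. The module is installed in compiled form; this text tells all that it offers.
- The arm moves only by the shell command python3 -m creep 'ROWS' [FORCE]. ROWS is a JSON object of lists of equal length, an entry for each row: "hand": the finger opening in mm, from 0 to 85.4; "delta_pos": the shift along the tool's x, y, z scaled (see below), a list of three; "turn": the turn about the tool's z scaled (see below). In form: {"hand": [hand, ...], "delta_pos": [[dx, dy, dz], ...], "turn": [turn, ...]}. A call has exactly 5 rows; each row shifts and turns the commanded pose from where the row before left it, along the tool's axes as they then stand; what a row does not reach is not made up. The controller multiplies each number of a shift by 0.8 m and each number of a turn by 5 degrees. A row lasts 1/12 s, in which the tool goes at most 41.7 mm and 7.16 degrees, less where a joint would pass 70% of its speed; a pose out of reach is approached as far as the arm can. A call with a number of a shift or a turn outside -1 to 1 is refused whole. A call with a gripper value outside its range is refused whole. The fingers move at their own pace and stop on an object; FORCE is the grip in N (left out, the last holds). Time passes only in rows, so rows that do not move let the fingers close, or fill a call up. It gives the time, the measured TCP pose, the force and the opening at its end, in the units of the state.
- env.get_state(): the state, without advancing time (a new reading comes with each control period).
- env.read_camera(name): name is "scene" or "top"; returns a dict with "pixels" (480x640x3 uint8, red, green, blue), "depth" (480x640 float32, m along the optical axis (not along the pixel's ray), 0 where there is no reading), "fx", "fy", "cx", "cy" (pixels), "origin" and "orientation" of the camera in the world. Camera axes: x right, y down, z forward; pixel columns grow to the right and rows downward; lengths in m; the calibration is good to about 2 mm. A picture is of the moment at which its call begins.
- env.hand_in(): hands the job in, once; it reports no verdict.
Trained networks look in the newest picture that a camera, given by its name, has taken for a name from the list of things; names that differ only in an ending like _2 or _b are one class to them, and where a whole thing is asked for, a point or a joint stands for the part that bears it (a point fixed in the world has none). Each returns a list of dicts, best first, with "score" (0 to 1); they miss things now and then, are a little off and sometimes report something else, mostly with a low value. They report only what shows in the picture. A call takes as long as a camera call. They do not tell look-alikes from the thing itself.
- env.find_in(camera, target): "location" ([row, column] in pixels, amid what is visible of it).
- env.pinpoint(camera, target): "location" ([row, column] in pixels: a listed point, or the origin of a listed thing).
The state is a dict: "clock": time; "joint_pos": joint angles; "qvel": joint speeds; "tau": joint torques, N m; "tcp_pos": TCP position; "orientation": TCP orientation; "wrist_force": force on the tool from outside, world axes, zero at the start; "ft_torque": the same for the moment, N m; "finger_gap": finger opening in m.
Only numpy, scipy, OpenCV 4.12 (cv2) and the standard library are available. Lean on these libraries where they do the work, as an engineer would, in place of code of your own. Each camera call takes 0.05 s, during which the arm holds its last target.

## Working session

There is one attempt and no reset: what is moved stays moved. The work goes in short steps, Python scripts to look and compute and a shell command to move; the robot and the scene stay as the last step left them, time stands still between calls to the robot, and variables do not carry over. Pictures are saved under pics/ and viewed, and the job is handed in when it is done.

```bash
mkdir -p pics
cat > h.py <<'E'
import numpy as np, cv2
from workcell import env
from scipy.spatial.transform import Rotation as R
def rot(q): return R.from_quat([q[1],q[2],q[3],q[0]]).as_matrix()
def world(c,r,col,d=None):
    if d is None: d=c["depth"][int(round(r)),int(round(col))]
    p=np.array([(col-c["cx"])/c["fx"]*d,(r-c["cy"])/c["fy"]*d,d])
    return rot(c["orientation"])@p+np.array(c["origin"])
def cloud(c):
    v,u=np.mgrid[0:480,0:640]; d=c["depth"]
    P=np.stack([(u-c["cx"])/c["fx"]*d,(v-c["cy"])/c["fy"]*d,d],-1)
    W=P@rot(c["orientation"]).T+np.array(c["origin"]); W[d<=0]=np.nan
    return W
def save(c,n): cv2.imwrite("pics/"+n,c["pixels"][:,:,::-1])
E
python3 - <<'E'
from h import *
print(env.get_state(), env.nose_length)
for n in("scene","top"):
    c=env.read_camera(n); save(c,n+"0.png"); np.save(n+"0.npy",c,allow_pickle=True)
    print(n,c["origin"],c["orientation"],c["fx"],c["cx"],c["cy"])
    for t in("insert_1","carrier","seat_red","seat_blue","seat_white"):
        print(t,[(d["location"],round(d["score"],2)) for d in env.pinpoint(n,t)][:6])
E
```

```text
{'clock': 0.0, 'joint_pos': array([9.82413842e-01, 3.14017563e-01, 4.49817888e-02, 1.30359323e+00,
       1.00246769e-05, 1.43117212e+00]), 'qvel': array([-0.00047696, -0.00054322,  0.00155888,  0.0010194 ,  0.00093827,
        0.00066902]), 'tau': array([ 1.26066301e-03, -4.80628288e+01,  2.98533583e+01,  1.93075184e-02,
        3.32000786e-05, -1.71234877e-06]), 'tcp_pos': array([0.24920806, 0.51764974, 0.24140023]), 'orientation': array([-3.30916623e-04,  2.22501018e-01,  9.74932027e-01, -8.54513573e-04]), 'wrist_force': array([-0.20229873,  0.26673496,  0.55882467]), 'ft_torque': array([-0.02344362, -0.01987045,  0.00459771]), 'finger_gap': 0.0854261375292711} 0.011
scene [-0.01563664 -0.78995795  0.64543079] [-0.45740748  0.8371441  -0.26613276  0.13835283] 434.19556652011664 322.548533037549 239.59767907509092
insert_1 [([262.4, 297.9], 0.96), ([239.1, 271.9], 0.88), ([205.1, 291.1], 0.67), ([238.0, 235.7], 0.64), ([290.7, 333.9], 0.62), ([216.9, 268.7], 0.56)]
carrier [([239.2, 350.5], 0.74), ([206.9, 240.8], 0.17)]
seat_red []
seat_blue [([231.4, 349.8], 0.55)]
seat_white [([241.6, 376.4], 0.36)]
top [ 0.3445     -0.00898646  1.13744248] [-0.04436753  0.71585161 -0.69484702  0.05268407] 510.5846649913658 324.035000006125 239.8572493047898
insert_1 [([303.4, 235.8], 0.95), ([267.6, 263.8], 0.83), ([243.5, 218.2], 0.79), ([267.3, 318.6], 0.76), ([203.5, 210.3], 0.71), ([270.5, 388.9], 0.68)]
carrier [([187.1, 317.7], 0.78)]
seat_red [([191.7, 278.7], 0.83)]
seat_blue [([187.1, 316.4], 0.74)]
seat_white [([174.1, 354.0], 0.96)]
```

View pics/top0.png

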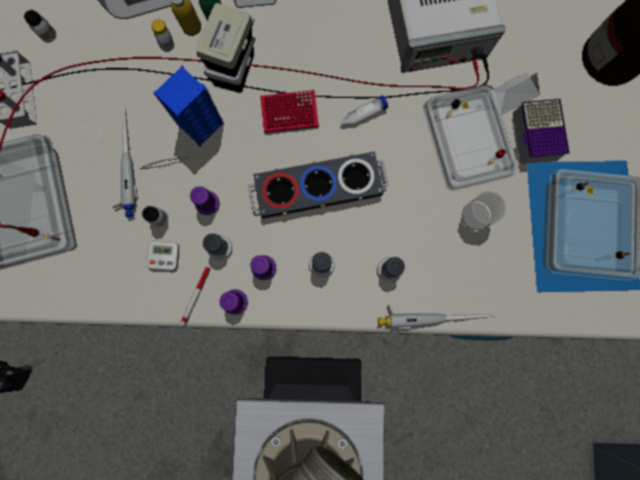

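View pics/scene0.png

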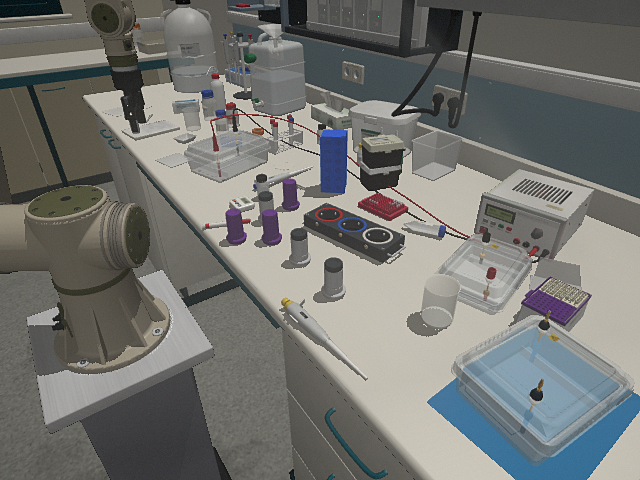

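Run:
```python
from h import *
c=np.load("top0.npy",allow_pickle=True).item(); W=cloud(c)
# blobs by height ~88mm
Z=W[:,:,2]
print(np.nanmedian(Z[330:400,250:400]))
m=((Z>0.012)&(Z<0.13)).astype(np.uint8)
n,l,s,ce=cv2.connectedComponentsWithStats(m)
for i in range(1,n):
    if s[i][4]>60:
        k=l==i; w=W[k]; hi=w[:,2].max(); t=w[w[:,2]>hi-.006]
        print(s[i],"top z %.4f"%np.median(t[:,2]),"mean",t[:,:2].mean(0).round(4),"ext",np.ptp(t[:,0]).round(3),np.ptp(t[:,1]).round(3),"col",np.median(c["pixels"][k],0))
```

```text
-0.8933293594116996
[  98    0  104   34 1518] top z 0.1225 mean [0.9901 0.3091] ext 0.009 0.023 col [90. 83. 74.]
[199   0  23  21 225] top z 0.1057 mean [1.0033 0.2493] ext 0.012 0.026 col [ 9. 38. 22.]
[234   0  42   6 165] top z 0.0311 mean [1.0562 0.1864] ext 0.005 0.054 col [118. 120. 119.]
[  388     0   182   191 17895] top z 0.1258 mean [ 0.9325 -0.2869] ext 0.105 0.205 col [113. 115. 113.]
[ 24   9  32  32 564] top z 0.0787 mean [0.97   0.6431] ext 0.029 0.029 col [44. 43. 41.]
[ 582    8   58   77 2247] top z 0.1267 mean [ 0.9293 -0.6323] ext 0.119 0.063 col [17.  7.  5.]
[151  18  24  33 461] top z 0.0899 mean [0.9543 0.3582] ext 0.027 0.028 col [76. 75. 46.]
[  55   27  201   65 1647] top z 0.1264 mean [0.8427 0.305 ] ext 0.11 0.402 col [53. 47. 45.]
[   0   50   28   76 1208] top z 0.1185 mean [0.7723 0.6606] ext 0.017 0.009 col [115. 112. 111.]
[ 260   89   59   43 1832] top z 0.0302 mean [0.8124 0.0471] ext 0.073 0.082 col [92. 12. 26.]
[341  95  52  30 603] top z 0.0340 mean [ 0.8139 -0.1289] ext 0.041 0.065 col [134. 135. 135.]
[  9  99  26  28 313] top z 0.0558 mea
[... 940 characters left out ...]
554 0.3339] ext 0.06 0.066 col [147. 146. 144.]
[309 251  26  26 477] top z 0.0896 mean [ 0.4457 -0.0167] ext 0.037 0.037 col [51. 54. 59.]
[251 255  26  25 502] top z 0.0889 mean [0.4357 0.1115] ext 0.038 0.037 col [ 79.  39. 107.]
[378 256  28  26 521] top z 0.0893 mean [ 0.4402 -0.1679] ext 0.037 0.038 col [48. 51. 55.]
[194 269  15  26  78] top z 0.0135 mean [0.3991 0.2465] ext 0.055 0.028 col [125.  25.  28.]
[220 289  28  26 536] top z 0.0891 mean [0.3584 0.1705] ext 0.037 0.037 col [ 73.  34. 101.]
[378 304  96  25 916] top z 0.0292 mean [ 0.3292 -0.1849] ext 0.026 0.095 col [122. 122. 120.]
[ 256  422  106   58 2770] top z 0.1271 mean [0.0519 0.0375] ext 0.037 0.044 col [97. 93. 82.]
```

The top view shows three grey, dark-capped candidates for the inserts at about (244,217), (263,320) and (267,391) (column = second number, rows first). Three purple look-alikes stand at (200,204), (267,263) and (301,233). Only the grey ones match the aluminium description. The carrier is centred at about (183,318) with the rings red, blue, white from left to right. Next I'll confirm this in an enlarged crop and measure from both views.

Run:
```python
from h import *
c=np.load("top0.npy",allow_pickle=True).item(); W=cloud(c)
im=c["pixels"][140:320,140:420,::-1]; cv2.imwrite("pics/crop0.png",cv2.resize(im,None,fx=2.8,fy=2.8,interpolation=cv2.INTER_CUBIC))
R0=rot(env.get_state()["orientation"]); print("tool axes cols\n",R0.round(3))
s=np.load("scene0.npy",allow_pickle=True).item(); S=cloud(s)
for nm,c,W in(("top",c,W),("scene",s,S)):
    rgb=c["pixels"].astype(int); Z=W[:,:,2]
    print(nm)
    reg=(W[:,:,0]>.5)&(W[:,:,0]<.74)&(W[:,:,1]>-.18)&(W[:,:,1]<.16)&(abs(Z-.04)<.008)
    hsv=cv2.cvtColor(c["pixels"],cv2.COLOR_RGB2HSV)
    for k,m in dict(red=(rgb[:,:,0]>rgb[:,:,1]+40)&(rgb[:,:,0]>rgb[:,:,2]+40),blue=(rgb[:,:,2]>rgb[:,:,0]+40),white=(rgb.min(2)>110)).items():
        m=m&reg
        n,l,st,_=cv2.connectedComponentsWithStats(m.astype(np.uint8)); 
        if n<2: continue
        i=1+np.argmax(st[1:,4]); w=W[l==i]
        # project pixels to plane z=.04
        vu=np.argwhere(l==i); 
        o=np.array(c["origin"]);d=(np.stack([(vu[:,1]-c["cx"])/c["fx"],(vu[:,0]-c["cy"])/c["fy"],np.ones(len(vu))],-1))@rot(c["orientation"]).T
        p=o+d*((.04-o[2])/d[:,2])[:,None]
        (ex,ey),(a,b),_=cv2.fitEllipse(cv2.convexHull((p[:,:2]*1e4).astype(np.float32)))
        print(k,len(w),"z",np.median(w[:,2]).round(4),"ell",round(ex/1e4,4),round(ey/1e4,4),round(a/1e4,4),round(b/1e4,4))
    reg&=abs(Z-.04)<.006
    print("carrier rect",cv2.minAreaRect((W[reg][:,:2]*1e3).astype(np.float32)))
    for x,y in((.478,.211),(.446,-.017),(.440,-.168)):
        k=(np.hypot(W[:,:,0]-x,W[:,:,1]-y)<.035)&(Z>.075)
        t=W[k]; hi=np.percentile(t[:,2],95); t=t[t[:,2]>hi-.004]
        h=cv2.convexHull((t[:,:2]*1e3).astype(np.float32)); (a,b),r=cv2.minEnclosingCircle(h); mm=cv2.fitEllipse(h)
        print("ins z %.4f"%np.median(t[:,2]),t[:,:2].mean(0).round(4),(round(a,1),round(b,1),round(r,1)),len(t),[np.round(q,1) for q in mm[:2]])
        k=(np.hypot(W[:,:,0]-x,W[:,:,1]-y)<.04)&(Z>.008)&(Z<.02); print("  flange n",k.sum(),np.nanmedian(Z[k]))
```

```text
tool axes cols
 [[-0.901  0.434  0.   ]
 [ 0.434  0.901  0.   ]
 [-0.     0.    -1.   ]]
top
red 419 z 0.0409 ell 0.6039 0.0803 0.079 0.08
blue 466 z 0.041 ell 0.6231 -0.0027 0.0807 0.081
white 375 z 0.0411 ell 0.6417 -0.0856 0.0791 0.08
carrier rect ((622.8301391601562, -4.05224609375), (105.20868682861328, 276.0947265625), 12.596854209899902)
ins z 0.0891 [0.4783 0.2111] (478.3, 211.7, 19.9) 184 [array([478. , 211.5]), array([37.4, 38.7])]
  flange n 159 0.014525552003793463
ins z 0.0892 [ 0.4459 -0.0165] (445.9, -16.3, 19.4) 186 [array([446.1, -16.3]), array([37.6, 38.6])]
  flange n 157 0.014577935616628901
ins z 0.0891 [ 0.4403 -0.1679] (440.6, -167.9, 19.8) 196 [array([ 440.6, -168. ]), array([38.1, 39.2])]
  flange n 155 0.014607895325129405
scene
red 119 z 0.0404 ell 0.604 0.0815 0.0778 0.0809
blue 127 z 0.0405 ell 0.6229 -0.0013 0.0776 0.0788
white 147 z 0.0405 ell 0.6417 -0.0838 0.0774 0.0799
carrier rect ((619.1797485351562, -3.12677001953125), (107.71704864501953, 278.3658142089844), 13.633221626281738)
ins z 0.0876 [0.4759 0.2112] (476.6, 212.0, 20.4) 77 [array([476.3, 211.6]), array([36.6, 40. ])]
  flange n 19 0.013331951845023449
ins z 0.0874 [ 0.4439 -0.0168] (445.7, -15.8, 21.0) 118 [array([444.2, -15.9]), array([37.3, 40.6])]
  flange n 130 0.013831563003374292
ins z 0.0875 [ 0.4384 -0.1687] (440.0, -167.3, 21.6) 158 [array([ 439. , -167.6]), array([36.7, 41.4])]
  flange n 168 0.013761397272967157
```

View pics/crop0.png

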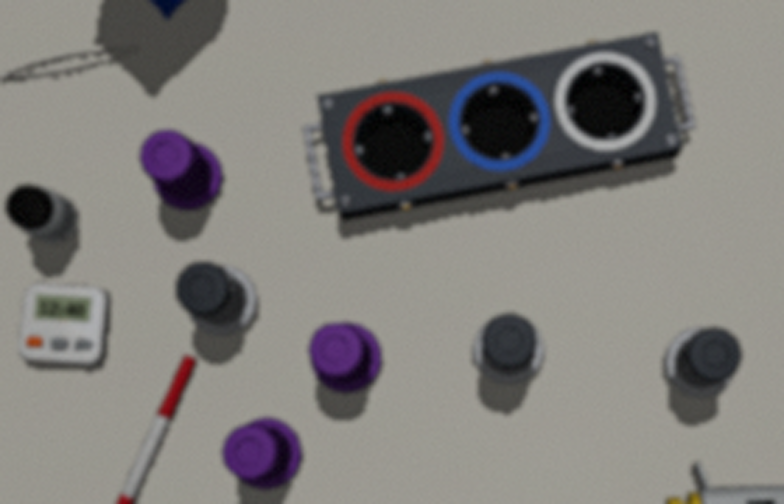

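The enlarged crop confirms the inserts are the three grey bodies with dark caps, at crop pixels (290,215), (345,508) and (355,712). The purple ones are look-alikes. Both views agree on position to about 1.5 mm, with cap tops about 88 mm, carrier top about 40.5 mm and carrier yaw about 0.224 rad. First I turn the tool so the jaws lie along carrier x.

```bash
cat > to.py <<'E'
import sys
from h import *
# usage: to.py x y z  -> remaining in tool axes /0.8
st=env.get_state(); t=np.array([float(a) for a in sys.argv[1:4]])
M=rot(st["orientation"]); d=M.T@(t-st["tcp_pos"])
yaw=np.degrees(np.arctan2(M[1,1],M[0,1]))
print("clk %.2f tcp %s yaw %.2f gap %.4f F %s"%(st["clock"],st["tcp_pos"].round(4),yaw,st["finger_gap"],st["wrist_force"].round(2)),"scaled",(d/.8).round(4),"mm",(d*1e3).round(1), "turn units",round((yaw-12.85)/5,2))
E
H0='"hand":[85,85,85,85,85]'
python3 -m creep '{"hand":[85,85,85,85,85],"delta_pos":[[0,0,0],[0,0,0],[0,0,0],[0,0,0],[0,0,0]],"turn":[1,1,1,1,1]}' 80
python3 -m creep '{"hand":[85,85,85,85,85],"delta_pos":[[0,0,0],[0,0,0],[0,0,0],[0,0,0],[0,0,0]],"turn":[1,1,1,1,1]}'
python3 -m creep '{"hand":[85,85,85,85,85],"delta_pos":[[0,0,0],[0,0,0],[0,0,0],[0,0,0],[0,0,0]],"turn":[0.3,0,0,0,0]}'
python3 to.py .4775 .2115 .12
```

```text
clock: 1.02
tcp_pos: [0.2495, 0.5181, 0.2423]
orientation: [0.0, 0.43, 0.903, 0.0]
wrist_force: [-0.0, 0.5, -0.1]
finger_gap: 0.0849
clock: 1.43
tcp_pos: [0.2495, 0.5181, 0.2424]
orientation: [-0.0, 0.615, 0.788, 0.0]
wrist_force: [-0.2, -0.2, -0.5]
finger_gap: 0.0847
clock: 1.85
tcp_pos: [0.2495, 0.5181, 0.2423]
orientation: [-0.0, 0.624, 0.782, 0.0]
wrist_force: [-0.4, 0.3, -0.2]
finger_gap: 0.085
clk 1.85 tcp [0.2495 0.5181 0.2423] yaw 12.82 gap 0.0850 F [-0.4   0.31 -0.22] scaled [-0.4369  0.1928  0.1529] mm [-349.5  154.3  122.3] turn units -0.01
```

```bash
python3 -m creep '{"hand":[85,85,85,85,85],"delta_pos":[[-0.035,0.0154,0],[-0.035,0.0154,0],[-0.035,0.0154,0],[-0.035,0.0154,0],[-0.035,0.0154,0]],"turn":[0,0,0,0,0]}' >/dev/null
python3 -m creep '{"hand":[85,85,85,85,85],"delta_pos":[[-0.035,0.0154,0],[-0.035,0.0154,0],[-0.035,0.0154,0],[-0.035,0.0154,0],[-0.035,0.0154,0]],"turn":[0,0,0,0,0]}' >/dev/null
python3 -m creep '{"hand":[85,85,85,85,85],"delta_pos":[[-0.035,0.0154,0.03],[-0.035,0.0154,0.04],[-0.0169,0.008,0.04],[0,0,0.03],[0,0,0]],"turn":[0,0,0,0,0]}' >/dev/null
python3 to.py .4775 .2115 .045
```

```text
clk 3.10 tcp [0.4734 0.2108 0.1273] yaw 12.67 gap 0.0853 F [-1.55 -0.38 -0.28] scaled [-0.0002  0.0061  0.1029] mm [-0.2  4.9 82.3] turn units -0.04
```

```bash
python3 -m creep '{"hand":[85,85,85,85,85],"delta_pos":[[0,0.006,0.02],[0,0,0.03],[0,0,0.03],[0,0,0.02],[0,0,0.002]],"turn":[0,0,0,0,0]}' >/dev/null
python3 to.py .4775 .2115 .045
python3 - <<'E'
from h import *
c=env.read_camera("scene"); cv2.imwrite("pics/a1.png",cv2.resize(c["pixels"][130:290,180:420,::-1],None,fx=3,fy=3))
E
python3 to.py .4775 .2115 .045
```

```text
clk 3.52 tcp [0.4791 0.214  0.0491] yaw 12.86 gap 0.0857 F [-1.45 -0.99  0.28] scaled [-0.0026 -0.0026  0.0051] mm [-2.1 -2.1  4.1] turn units 0.0
clk 3.57 tcp [0.4799 0.2142 0.0502] yaw 12.85 gap 0.0850 F [0.45 0.26 0.09] scaled [-0.0026 -0.0036  0.0065] mm [-2.1 -2.9  5.2] turn units 0.0
```

View pics/a1.png

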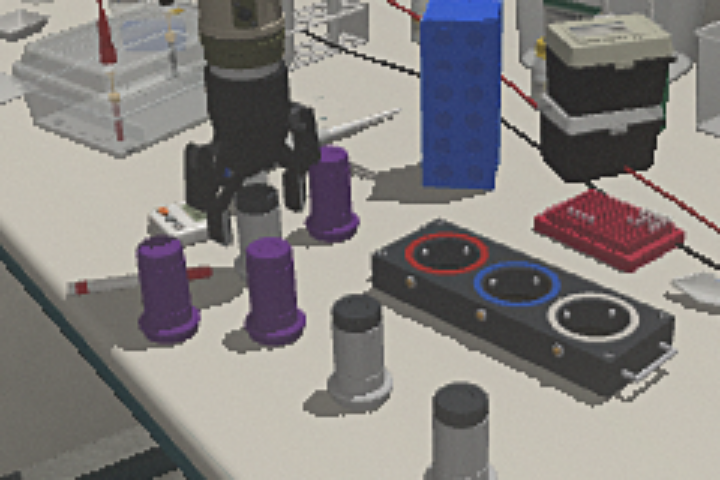

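The picture shows the jaws around the left grey insert (crop about (230,258)) and clear of all three purple ones. I trim the position and close.

```bash
python3 -m creep '{"hand":[85,85,85,70,55],"delta_pos":[[-0.0026,-0.0036,0.0065],[0,0,0],[0,0,0],[0,0,0],[0,0,0]],"turn":[0,0,0,0,0]}' 80 |tail -2
python3 to.py .4775 .2115 .045
python3 -m creep '{"hand":[35,35,35,35,35],"delta_pos":[[0,0,0],[0,0,0],[0,0,0],[0,0,0],[0,0,0]],"turn":[0,0,0,0,0]}' 80 |tail -2
python3 to.py .4775 .2115 .045
```

```text
wrist_force: [0.0, 0.1, 0.2]
finger_gap: 0.0631
clk 3.98 tcp [0.4792 0.2114 0.0463] yaw 12.79 gap 0.0631 F [0.03 0.07 0.18] scaled [ 0.0006 -0.0021  0.0017] mm [ 0.5 -1.6  1.3] turn units -0.01
wrist_force: [-0.6, 0.2, 5.8]
finger_gap: 0.0413
clk 4.40 tcp [0.4791 0.2114 0.0462] yaw 12.79 gap 0.0413 F [-0.64  0.25  5.81] scaled [ 0.0006 -0.0019  0.0015] mm [ 0.5 -1.6  1.2] turn units -0.01
```

```bash
python3 -m creep '{"hand":[35,35,35,35,35],"delta_pos":[[0,0,-0.01],[0,0,-0.03],[0,0,-0.04],[0,0,-0.04],[0,0,-0.015]],"turn":[0,0,0,0,0]}' |tail -2
python3 to.py .604 .081 .175
for i in 1 2 3; do python3 - <<'E'
from h import *
c=env.read_camera("top"); print(env.get_state()["wrist_force"])
save(c,"lift1.png"); np.save("lift1.npy",c,allow_pickle=True)
E
done
python3 - <<'E'
from h import *
c=env.read_camera("scene"); np.save("lift1s.npy",c,allow_pickle=True)
print(env.get_state()["wrist_force"],env.get_state()["tcp_pos"])
E
```

```text
wrist_force: [1.4, 0.9, -4.7]
finger_gap: 0.041
clk 4.82 tcp [0.4798 0.2116 0.1574] yaw 12.79 gap 0.0410 F [ 1.41  0.89 -4.71] scaled [-0.1936  0.1153 -0.0216] mm [-154.9   92.3  -17.3] turn units -0.01
[ 2.11439011  1.0924849  -2.3129199 ]
[ 1.17612043  0.79112751 -4.70618812]
[-0.42039873 -0.37345565 -4.51575578]
[-0.15073866  0.09013157 -4.33738   ] [0.47780986 0.2110254  0.15254933]
```

Steady lift force is about 4.4 N, so this is the sample canister (~0.43 kg), which goes in blue.

```bash
python3 to.py .623 -.002 .145
```

```text
clk 5.02 tcp [0.4778 0.211  0.1525] yaw 12.79 gap 0.0406 F [-0.15  0.09 -4.34] scaled [-0.2998  0.1181  0.0093] mm [-239.9   94.4    7.4] turn units -0.01
```

```bash
python3 -m creep '{"hand":[35,35,35,35,35],"delta_pos":[[-0.02,0.008,-0.005],[-0.03,0.012,0],[-0.035,0.014,0],[-0.035,0.014,0],[-0.035,0.014,0]],"turn":[0,0,0,0,0]}' >/dev/null
python3 -m creep '{"hand":[35,35,35,35,35],"delta_pos":[[-0.035,0.014,0],[-0.035,0.014,0],[-0.035,0.013,0],[-0.025,0.01,0],[-0.0148,0.005,0]],"turn":[0,0,0,0,0]}' >/dev/null
python3 -m creep '{"hand":[35,35,35,35,35],"delta_pos":[[0,0,0],[0,0,0],[0,0,0],[0,0,0],[0,0,0]],"turn":[0,0,0,0,0]}' >/dev/null
python3 to.py .623 -.002 .145
python3 - <<'E'
from h import *
c=env.read_camera("scene"); cv2.imwrite("pics/b1.png",cv2.resize(c["pixels"][130:290,260:460,::-1],None,fx=3.5,fy=3.5,interpolation=cv2.INTER_CUBIC))
np.save("b1.npy",c,allow_pickle=True)
E
python3 to.py .623 -.002 .145
```

```text
clk 6.27 tcp [ 6.230e-01 -5.000e-04  1.573e-01] yaw 12.88 gap 0.0411 F [-0.44 -0.5  -3.91] scaled [-0.0018 -0.0004  0.0154] mm [-1.4 -0.3 12.3] turn units 0.01
clk 6.32 tcp [ 0.6232 -0.0007  0.1575] yaw 12.87 gap 0.0407 F [-0.06  0.31 -4.52] scaled [-0.0016 -0.0006  0.0156] mm [-1.3 -0.5 12.5] turn units 0.0
```

View pics/b1.png

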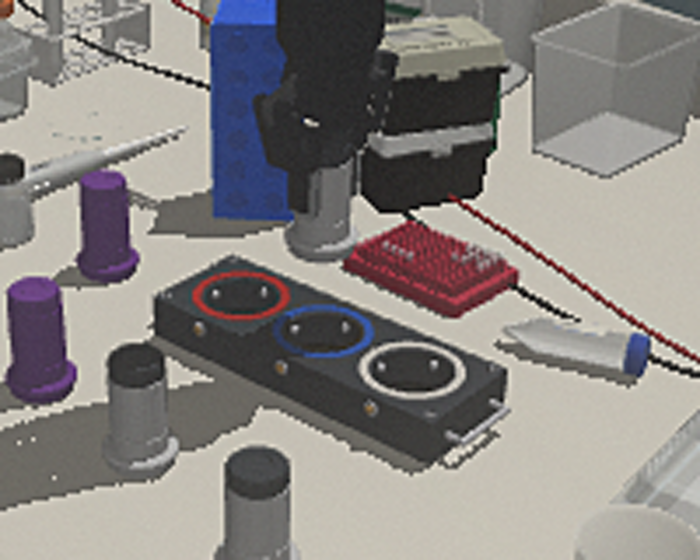

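The insert hangs upright above the carrier (flange at crop (245,322), the blue ring at (330,322) below it). I fit the flange's position relative to the TCP from the depth image.

```bash
cat > held.py <<'E'
from h import *
from scipy.optimize import least_squares
def held(c,tcp):
    W=cloud(c); Z=W[:,:,2]
    k=(np.hypot(W[:,:,0]-tcp[0],W[:,:,1]-tcp[1])<.045)&(Z<tcp[2]-.014)&(Z>tcp[2]-.06)
    w=W[k]; print("lowest z",np.percentile(w[:,2],2).round(4),"n",len(w))
    for lo,hi,r in((.032,.042,.028),(.014,.028,.021)):
        q=w[(w[:,2]<tcp[2]-lo)&(w[:,2]>tcp[2]-hi)]
        if len(q)<10: print("few",len(q));continue
        f=least_squares(lambda p:np.hypot(q[:,0]-p[0],q[:,1]-p[1])-r,tcp[:2],loss="soft_l1",f_scale=.001)
        print("r",r,"centre",f.x.round(4),"minus tcp mm",((f.x-tcp[:2])*1e3).round(1),"n",len(q),"res",(np.median(abs(f.fun))*1e3).round(2))
if __name__=="__main__":
    import sys
    held(np.load(sys.argv[1],allow_pickle=True).item(),env.get_state()["tcp_pos"])
E
python3 held.py b1.npy
```

```text
lowest z 0.1129 n 223
r 0.028 centre [0.6223 0.0039] minus tcp mm [-0.9  4.6] n 98 res 1.62
r 0.021 centre [0.6212 0.0019] minus tcp mm [-2.   2.6] n 80 res 1.03
```

Run:
```python
from h import *
c=np.load("b1.npy",allow_pickle=True).item()
def proj(p):
    q=rot(c["orientation"]).T@(np.array(p)-c["origin"]); return q[0]/q[2]*c["fx"]+c["cx"],q[1]/q[2]*c["fy"]+c["cy"]
t=env.get_state()["tcp_pos"]
print("flange ctr",proj([t[0],t[1],t[2]-.036]),"body",proj([t[0],t[1],t[2]-.02]))
im=c["pixels"].copy()
sub=cv2.resize(im[170:210,330:375,::-1],None,fx=14,fy=14,interpolation=cv2.INTER_NEAREST)
u,v=proj([t[0],t[1],t[2]-.036])
cv2.drawMarker(sub,(int((u-330+.5)*14),int((v-170+.5)*14)),(0,0,255),0,20,2)
a=np.linspace(0,6.3,60)
for z,r in((-.032,.028),(-.046,.024),(-.015,.021)):
  P=np.array([proj([t[0]+r*np.cos(x),t[1]+r*np.sin(x),t[2]+z]) for x in a])
  cv2.polylines(sub,[(((P-[330,170])+.5)*14).astype(np.int32)],True,(0,255,0),1)
cv2.imwrite("pics/b1z.png",sub)
```

```text
flange ctr (np.float64(352.5749556388348), np.float64(197.04306155810866)) body (np.float64(352.73385728550323), np.float64(191.53413830519727))
```

View pics/b1z.png

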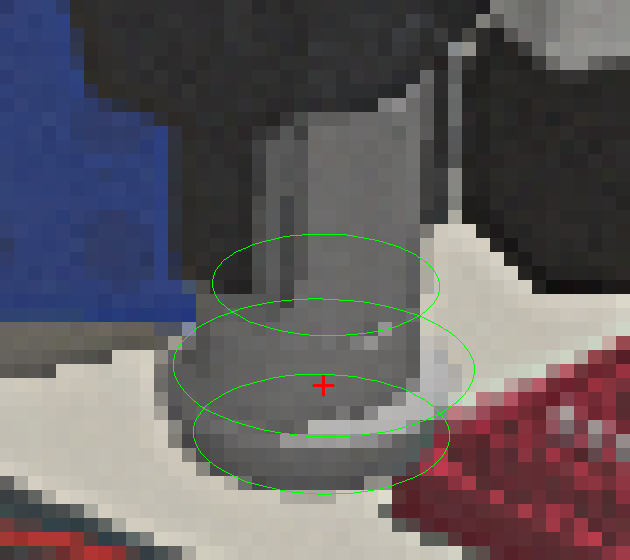

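```bash
cat > ov.py <<'E'
from h import *
def ov(c,t,u0,v0,w,h,f,name,ex=()):
    def proj(p):
        q=rot(c["orientation"]).T@(np.array(p)-c["origin"]); return q[0]/q[2]*c["fx"]+c["cx"],q[1]/q[2]*c["fy"]+c["cy"]
    sub=cv2.resize(c["pixels"][v0:v0+h,u0:u0+w,::-1],None,fx=f,fy=f,interpolation=cv2.INTER_NEAREST)
    a=np.linspace(0,6.3,60)
    for (x,y,z,r) in [(t[0],t[1],t[2]-.032,.028),(t[0],t[1],t[2]-.046,.024),(t[0],t[1],t[2]-.015,.021)]+list(ex):
        P=np.array([proj([x+r*np.cos(b),y+r*np.sin(b),z]) for b in a])
        cv2.polylines(sub,[(((P-[u0,v0])+.5)*f).astype(np.int32)],True,(0,255,0),1)
    cv2.imwrite("pics/"+name,sub)
if __name__=="__main__":
    c=np.load("lift1s.npy",allow_pickle=True).item(); t=[.4778,.2110,.1525]
    ov(c,t,235,150,60,60,10,"o1.png")
    c=np.load("b1.npy",allow_pickle=True).item(); t=env.get_state()["tcp_pos"]
    ov(c,t,300,165,100,80,8,"o2.png",[(.6042,.0808,.04,.0395),(.623,-.002,.04,.0395),(.6418,-.0848,.04,.0395),(.4455,-.0165,.088,.02),(.4455,-.0165,.014,.028)])
E
python3 ov.py
```

```text
(no output)
```

View pics/o1.png

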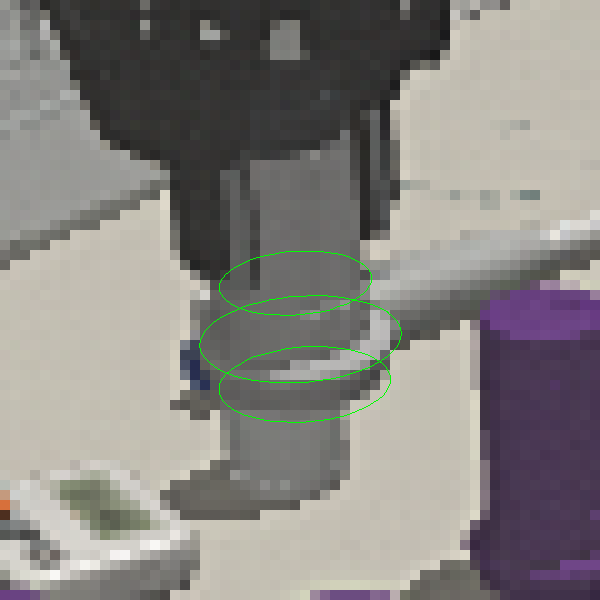

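View pics/o2.png

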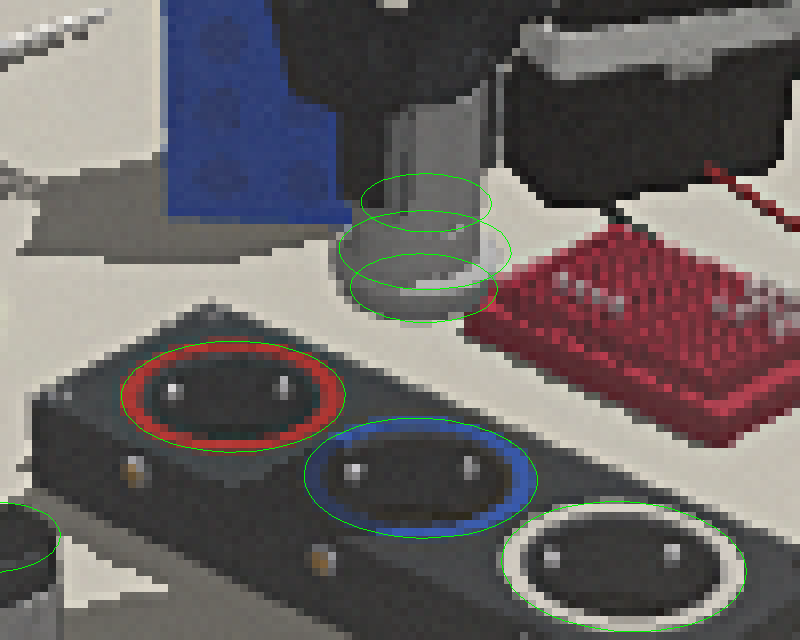

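Overlay: rings (8x crop: red (232,395), blue (420,478), white (625,565)) fit the predictions. The held insert shows about 1 px (2.4 mm) left of where the TCP puts it, so I shift about +1.6, -1.2 mm, lower to just above the balls and read the side forces.

```bash
python3 to.py .6245 -.003 .095
python3 -m creep '{"hand":[35,35,35,35,35],"delta_pos":[[-0.0033,0.0007,0.01],[0,0,0.03],[0,0,0.03],[0,0,0.008],[0,0,0]],"turn":[0,0,0,0,0]}' >/dev/null
python3 to.py .6245 -.003 .08
python3 - <<'E'
from h import *
c=env.read_camera("scene"); np.save("b2.npy",c,allow_pickle=True)
import ov
t=env.get_state()["tcp_pos"]; print(t)
ov.ov(c,t,300,165,100,80,8,"o3.png",[(.623,-.002,.04,.0395)])
E
python3 to.py .6245 -.003 .08
```

```text
clk 6.32 tcp [ 0.6232 -0.0007  0.1575] yaw 12.87 gap 0.0407 F [-0.06  0.31 -4.52] scaled [-0.0032  0.001   0.0781] mm [-2.6  0.8 62.5] turn units 0.0
clk 6.73 tcp [ 0.6225 -0.0038  0.0922] yaw 12.80 gap 0.0408 F [-0.64 -0.1  -4.04] scaled [0.0003 0.0028 0.0152] mm [ 0.3  2.2 12.2] turn units -0.01
[ 0.62376905 -0.00397365  0.09400982]
clk 6.78 tcp [ 0.6238 -0.004   0.094 ] yaw 12.80 gap 0.0409 F [ 0.38  0.73 -3.13] scaled [0.001  0.0012 0.0175] mm [ 0.8  1.  14. ] turn units -0.01
```

View pics/o3.png

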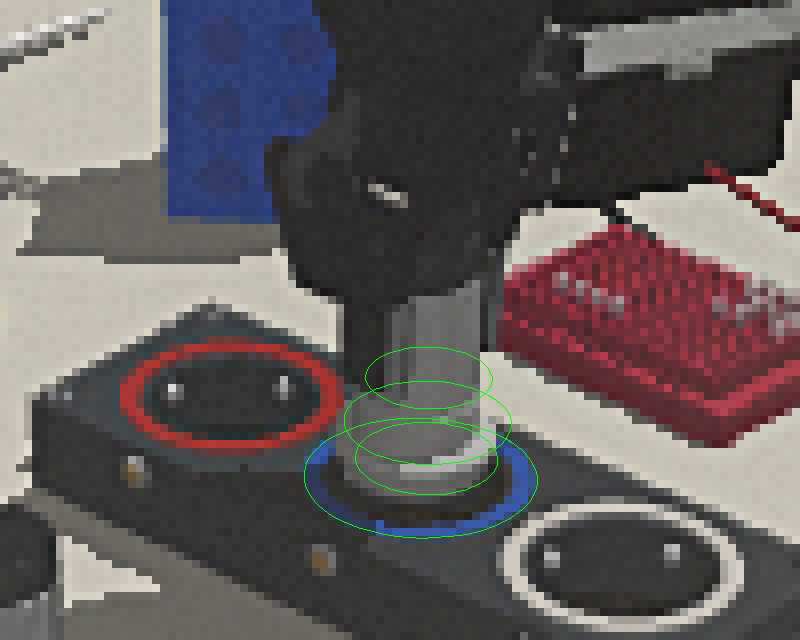

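The flange (344–502, mid 423) sits in line with the blue ring (304–538, mid 421). I lower to just above the balls.

```bash
python3 -m creep '{"hand":[35,35,35,35,35],"delta_pos":[[0,0,0.005],[0,0,0.005],[0,0,0.005],[0,0,0.002],[0,0,0]],"turn":[0,0,0,0,0]}' >/dev/null
python3 to.py .6245 -.003 .08
python3 -m creep '{"hand":[35,35,35,35,35],"delta_pos":[[0,0,0],[0,0,0],[0,0,0],[0,0,0],[0,0,0]],"turn":[0,0,0,0,0]}' >/dev/null
python3 to.py .6245 -.003 .08
```

```text
clk 7.20 tcp [ 0.6247 -0.0042  0.0812] yaw 12.79 gap 0.0408 F [-0.57  0.61 -4.29] scaled [0.0015 0.0001 0.0015] mm [1.2 0.1 1.2] turn units -0.01
clk 7.62 tcp [ 0.6249 -0.0042  0.0815] yaw 12.78 gap 0.0410 F [-0.45 -1.34 -4.78] scaled [ 0.0016 -0.0001  0.0019] mm [ 1.3 -0.1  1.5] turn units -0.01
```

```bash
python3 -m creep '{"hand":[35,35,35,35,35],"delta_pos":[[0,0,0.002],[0,0,0.002],[0,0,0.002],[0,0,0.002],[0,0,0]],"turn":[0,0,0,0,0]}' >/dev/null
python3 to.py .6245 -.003 .058
python3 -m creep '{"hand":[35,35,35,35,35],"delta_pos":[[0,0,0.002],[0,0,0.002],[0,0,0.002],[0,0,0],[0,0,0]],"turn":[0,0,0,0,0]}' >/dev/null
python3 to.py .6245 -.003 .058
```

```text
clk 8.03 tcp [ 0.6242 -0.0042  0.0744] yaw 12.78 gap 0.0405 F [-0.22 -0.71 -5.39] scaled [0.0014 0.0007 0.0205] mm [ 1.1  0.6 16.4] turn units -0.01
clk 8.45 tcp [ 0.6253 -0.0044  0.0708] yaw 12.78 gap 0.0409 F [-1.37 -1.17  2.6 ] scaled [ 0.002  -0.0006  0.0161] mm [ 1.6 -0.5 12.8] turn units -0.01
```

```bash
python3 -m creep '{"hand":[35,35,35,35,35],"delta_pos":[[0,0,0.0015],[0,0,0.0015],[0,0,0.0015],[0,0,0],[0,0,0]],"turn":[0,0,0,0,0]}' >/dev/null
python3 to.py .6245 -.003 .058
python3 -m creep '{"hand":[35,35,35,35,35],"delta_pos":[[0,0,0.0015],[0,0,0.0015],[0,0,0],[0,0,0],[0,0,0]],"turn":[0,0,0,0,0]}' >/dev/null
python3 to.py .6245 -.003 .058
```

```text
clk 8.87 tcp [ 0.6252 -0.0042  0.0665] yaw 12.78 gap 0.0409 F [ 0.03 -0.56 -0.18] scaled [ 0.0017 -0.0005  0.0107] mm [ 1.3 -0.4  8.5] turn units -0.01
clk 9.28 tcp [ 0.6234 -0.004   0.0619] yaw 12.78 gap 0.0408 F [  1.06  -0.52 -15.49] scaled [0.0009 0.0016 0.0049] mm [0.7 1.3 3.9] turn units -0.01
```

```bash
python3 -m creep '{"hand":[35,35,35,35,35],"delta_pos":[[0,0,0.0012],[0,0,0.0012],[0,0,0],[0,0,0],[0,0,0]],"turn":[0,0,0,0,0]}' >/dev/null
python3 to.py .6245 -.003 .058
python3 -m creep '{"hand":[35,35,35,35,35],"delta_pos":[[0,0,0.0012],[0,0,0],[0,0,0],[0,0,0],[0,0,0]],"turn":[0,0,0,0,0]}' >/dev/null
python3 to.py .6245 -.003 .058
```

```text
clk 9.70 tcp [ 0.6239 -0.0041  0.0615] yaw 12.79 gap 0.0410 F [ -0.78   0.45 -15.38] scaled [0.0011 0.0011 0.0043] mm [0.9 0.9 3.5] turn units -0.01
clk 10.12 tcp [ 0.6245 -0.0042  0.0611] yaw 12.79 gap 0.0410 F [ -1.5    0.83 -12.72] scaled [0.0014 0.0004 0.0039] mm [1.2 0.3 3.1] turn units -0.01
```

```bash
python3 -m creep '{"hand":[35,35,35,35,35],"delta_pos":[[0,0,0.001],[0,0,0],[0,0,0],[0,0,0],[0,0,0]],"turn":[0,0,0,0,0]}' >/dev/null
python3 to.py .6245 -.003 .058
python3 -m creep '{"hand":[35,35,35,35,35],"delta_pos":[[0,0,0.001],[0,0,0],[0,0,0],[0,0,0],[0,0,0]],"turn":[0,0,0,0,0]}' >/dev/null
python3 to.py .6245 -.003 .058
```

```text
clk 10.53 tcp [ 0.6248 -0.0043  0.0607] yaw 12.78 gap 0.0409 F [ -2.98   0.18 -10.14] scaled [0.0016 0.     0.0033] mm [1.3 0.  2.7] turn units -0.01
clk 10.95 tcp [ 0.6255 -0.0043  0.0601] yaw 12.79 gap 0.0410 F [-0.94 -0.22 -8.53] scaled [ 0.0019 -0.0009  0.0026] mm [ 1.5 -0.7  2.1] turn units -0.01
```

```bash
python3 -m creep '{"hand":[35,35,35,35,35],"delta_pos":[[0,0,0.001],[0,0,0.001],[0,0,0],[0,0,0],[0,0,0]],"turn":[0,0,0,0,0]}' >/dev/null
python3 to.py .6245 -.003 .058
python3 -m creep '{"hand":[35,35,35,35,35],"delta_pos":[[0,0,0.001],[0,0,0],[0,0,0],[0,0,0],[0,0,0]],"turn":[0,0,0,0,0]}' >/dev/null
python3 to.py .6245 -.003 .058
```

```text
clk 11.37 tcp [ 0.6255 -0.0043  0.0587] yaw 12.79 gap 0.0408 F [-0.54 -0.04 -3.61] scaled [ 0.0018 -0.0009  0.0008] mm [ 1.5 -0.7  0.7] turn units -0.01
clk 11.78 tcp [ 0.6256 -0.0043  0.0583] yaw 12.79 gap 0.0409 F [-1.65  0.41  6.01] scaled [ 0.0019 -0.001   0.0003] mm [ 1.5 -0.8  0.3] turn units -0.01
```

The force turned from -3.6 to +6 N at z=0.0583, so it's home against the floor, as predicted. I release, retreat and check while moving towards B.

```bash
python3 -m creep '{"hand":[65,65,65,65,65],"delta_pos":[[0,0,0],[0,0,0],[0,0,0],[0,0,0],[0,0,-0.005]],"turn":[0,0,0,0,0]}' |tail -1
python3 -m creep '{"hand":[65,65,65,75,85],"delta_pos":[[0,0,-0.02],[0,0,-0.03],[0,0,-0.04],[0,0,-0.01],[0,0,0]],"turn":[0,0,0,0,0]}' |tail -1
python3 to.py .447 -.0165 .135
```

```text
finger_gap: 0.065
finger_gap: 0.0841
clk 12.62 tcp [ 0.6272 -0.0046  0.1451] yaw 12.79 gap 0.0841 F [ 0.66 -0.31  0.26] scaled [ 0.0353 -0.223   0.0111] mm [  28.2 -178.4    8.9] turn units -0.01
```

```bash
python3 -m creep '{"hand":[85,85,85,85,85],"delta_pos":[[0.007,-0.04,0],[0.007,-0.047,0],[0.007,-0.047,0],[0.007,-0.047,0],[0.007,-0.042,0]],"turn":[0,0,0,0,0]}' >/dev/null
python3 -m creep '{"hand":[85,85,85,85,85],"delta_pos":[[0,0,0],[0,0,0],[0,0,0],[0,0,0],[0,0,0]],"turn":[0,0,0,0,0]}' >/dev/null
python3 to.py .4465 -.0175 .045
python3 - <<'E'
from h import *
for n in("top","scene"):
    c=env.read_camera(n); np.save("c1%s.npy"%n,c,allow_pickle=True); save(c,"c1%s.png"%n)
    W=cloud(c);Z=W[:,:,2]
    for nm,x,y in(("blue",.623,-.002),("C",.44,-.168)):
        k=(np.hypot(W[:,:,0]-x,W[:,:,1]-y)<.03)&(Z>.06)&(Z<.12)
        t=W[k]; hi=np.percentile(t[:,2],90); t=t[t[:,2]>hi-.005]; print(n,nm,len(t),"top",np.median(t[:,2]).round(4),t.mean(0).round(4))
E
python3 to.py .4465 -.0175 .045
```

```text
clk 13.45 tcp [ 0.446  -0.0166  0.1412] yaw 12.80 gap 0.0851 F [ 0.48 -0.59 -0.14] scaled [-0.0013  0.0003  0.1202] mm [-1.   0.3 96.2] turn units -0.01
top blue 160 top 0.1006 [ 0.6304 -0.0056  0.1006]
top C 269 top 0.0882 [ 0.4402 -0.1677  0.0884]
scene blue 104 top 0.0993 [ 0.6211 -0.0053  0.0989]
scene C 176 top 0.0873 [ 0.4375 -0.1692  0.0871]
clk 13.55 tcp [ 0.4456 -0.0165  0.1411] yaw 12.80 gap 0.0849 F [-0.54 -0.73  0.48] scaled [-0.0015  0.0008  0.1201] mm [-1.2  0.7 96.1] turn units -0.01
```

View pics/c1scene.png

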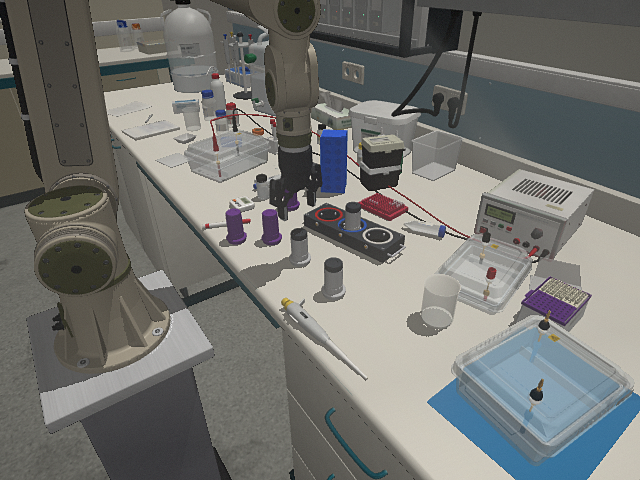

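The scene view shows the insert standing upright in the blue socket at (353,213). Its cap is 12.0–12.4 mm above the bench insert's, so it is home. Now B.

```bash
python3 -m creep '{"hand":[85,85,85,85,85],"delta_pos":[[-0.0015,0.001,0.02],[0,0,0.035],[0,0,0.035],[0,0,0.025],[0,0,0.0045]],"turn":[0,0,0,0,0]}' >/dev/null
python3 -m creep '{"hand":[85,85,75,65,55],"delta_pos":[[0,0,0],[0,0,0],[0,0,0],[0,0,0],[0,0,0]],"turn":[0,0,0,0,0]}' >/dev/null
python3 to.py .4465 -.0175 .0455
```

```text
clk 14.38 tcp [ 0.4468 -0.0176  0.0469] yaw 12.79 gap 0.0558 F [ 0.13 -0.77 -0.23] scaled [ 0.0002 -0.0003  0.0017] mm [ 0.2 -0.3  1.4] turn units -0.01
```

```bash
python3 -m creep '{"hand":[35,35,35,35,35],"delta_pos":[[0,0,0.001],[0,0,0],[0,0,0],[0,0,0],[0,0,0]],"turn":[0,0,0,0,0]}' 80 >/dev/null
python3 to.py .4465 -.0175 .0455
python3 -m creep '{"hand":[35,35,35,35,35],"delta_pos":[[0,0,-0.01],[0,0,-0.03],[0,0,-0.04],[0,0,-0.04],[0,0,-0.02]],"turn":[0,0,0,0,0]}' >/dev/null
python3 -m creep '{"hand":[35,35,35,35,35],"delta_pos":[[0,0,0],[0,0,0],[0,0,0],[0,0,0],[0,0,0]],"turn":[0,0,0,0,0]}' >/dev/null
python3 to.py .6057 .0797 .15
python3 - <<'E'
from h import *
for i in range(2): env.read_camera("scene"); print(env.get_state()["wrist_force"])
E
```

```text
clk 14.80 tcp [ 0.4467 -0.0175  0.046 ] yaw 12.79 gap 0.0412 F [0.01 0.1  6.63] scaled [ 0.0001 -0.0002  0.0006] mm [ 0.  -0.2  0.5] turn units -0.01
clk 15.63 tcp [ 0.4442 -0.0171  0.155 ] yaw 12.78 gap 0.0411 F [ 0.3  -0.25 -7.63] scaled [0.0733 0.2236 0.0057] mm [ 58.7 178.9   4.5] turn units -0.01
[-0.0466733   0.38351121 -6.74483737]
[ 0.03422734  1.70798046 -7.09949792]
```

About 7.1 N, so this is the counterweight, which goes in red.

```bash
python3 -m creep '{"hand":[35,35,35,35,35],"delta_pos":[[0.009,0.028,-0.005],[0.013,0.04,0],[0.013,0.042,0],[0.013,0.042,0],[0.013,0.04,0]],"turn":[0,0,0,0,0]}' >/dev/null
python3 -m creep '{"hand":[35,35,35,35,35],"delta_pos":[[0.0123,0.0316,0],[0,0,0],[0,0,0],[0,0,0],[0,0,0]],"turn":[0,0,0,0,0]}' >/dev/null
python3 to.py .6057 .0793 .095
```

```text
clk 16.57 tcp [0.606  0.079  0.1601] yaw 12.76 gap 0.0409 F [-0.6  -0.04 -7.71] scaled [ 0.0004 -0.0001  0.0814] mm [ 0.4 -0.1 65.1] turn units -0.02
```

```bash
python3 -m creep '{"hand":[35,35,35,35,35],"delta_pos":[[0,0,0.02],[0,0,0.03],[0,0,0.025],[0,0,0.005],[0,0,0]],"turn":[0,0,0,0,0]}' >/dev/null
python3 - <<'E'
from h import *
c=env.read_camera("scene"); np.save("b3.npy",c,allow_pickle=True)
import ov
t=env.get_state()["tcp_pos"]; print(t)
ov.ov(c,t,300,165,100,80,8,"o4.png",[(.6042,.0808,.04,.0395)])
E
python3 to.py .606 .079 .08
```

```text
[0.60625681 0.07891704 0.09692292]
clk 17.03 tcp [0.6063 0.0789 0.0969] yaw 12.75 gap 0.0404 F [-0.23  0.61 -6.66] scaled [ 0.0002 -0.0003  0.0212] mm [ 0.1 -0.2 16.9] turn units -0.02
```

View pics/o4.png

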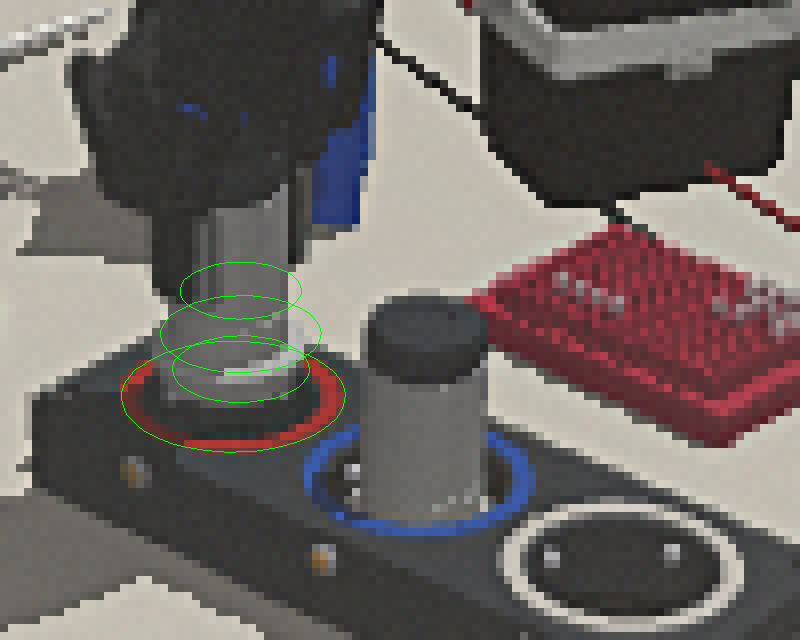

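The insert (flange mid about 233) lines up with the red ring (mid 233), and the seated blue one stands upright beside it. I press it in.

```bash
python3 -m creep '{"hand":[35,35,35,35,35],"delta_pos":[[0,0,0.008],[0,0,0.006],[0,0,0.005],[0,0,0.003],[0,0,0.002]],"turn":[0,0,0,0,0]}' >/dev/null
python3 to.py .606 .079 .058
python3 -m creep '{"hand":[35,35,35,35,35],"delta_pos":[[0,0,0.002],[0,0,0.002],[0,0,0.002],[0,0,0.002],[0,0,0]],"turn":[0,0,0,0,0]}' >/dev/null
python3 to.py .606 .079 .058
```

```text
clk 17.45 tcp [0.6069 0.0794 0.0776] yaw 12.79 gap 0.0409 F [-2.03 -0.61 -3.4 ] scaled [-0.0002 -0.0012  0.0245] mm [-0.2 -0.9 19.6] turn units -0.01
clk 17.87 tcp [0.6067 0.0788 0.0717] yaw 12.76 gap 0.0408 F [-2.99 -3.42 -2.16] scaled [ 0.0005 -0.0008  0.0171] mm [ 0.4 -0.6 13.7] turn units -0.02
```

```bash
python3 -m creep '{"hand":[35,35,35,35,35],"delta_pos":[[0,0,0.0015],[0,0,0.0015],[0,0,0.0015],[0,0,0],[0,0,0]],"turn":[0,0,0,0,0]}' >/dev/null
python3 to.py .606 .079 .058
python3 -m creep '{"hand":[35,35,35,35,35],"delta_pos":[[0,0,0.0015],[0,0,0.0015],[0,0,0],[0,0,0],[0,0,0]],"turn":[0,0,0,0,0]}' >/dev/null
python3 to.py .606 .079 .058
```

```text
clk 18.28 tcp [0.6068 0.0788 0.0686] yaw 12.77 gap 0.0410 F [-5.54 -3.73  0.62] scaled [ 0.0005 -0.001   0.0132] mm [ 0.4 -0.8 10.6] turn units -0.02
clk 18.70 tcp [0.6067 0.0789 0.0649] yaw 12.77 gap 0.0411 F [-3.24 -4.6  -5.2 ] scaled [ 0.0003 -0.0008  0.0086] mm [ 0.2 -0.7  6.9] turn units -0.02
```

```bash
python3 -m creep '{"hand":[35,35,35,35,35],"delta_pos":[[-0.0007,-0.0007,0.001],[0,0,0.001],[0,0,0.001],[0,0,0],[0,0,0]],"turn":[0,0,0,0,0]}' >/dev/null
python3 to.py .606 .079 .058
python3 -m creep '{"hand":[35,35,35,35,35],"delta_pos":[[0,0,0.0012],[0,0,0.0012],[0,0,0],[0,0,0],[0,0,0]],"turn":[0,0,0,0,0]}' >/dev/null
python3 to.py .606 .079 .058
```

```text
clk 19.12 tcp [0.6057 0.079  0.0611] yaw 12.80 gap 0.0409 F [ -0.46  -2.11 -18.24] scaled [-0.0001  0.0003  0.0039] mm [-0.1  0.3  3.1] turn units -0.01
clk 19.53 tcp [0.6061 0.0787 0.0604] yaw 12.78 gap 0.0406 F [ -2.04  -1.06 -15.05] scaled [ 0.0004 -0.      0.003 ] mm [ 0.3 -0.   2.4] turn units -0.01
```

```bash
python3 -m creep '{"hand":[35,35,35,35,35],"delta_pos":[[0,0,0.0015],[0,0,0.0015],[0,0,0],[0,0,0],[0,0,0]],"turn":[0,0,0,0,0]}' >/dev/null
python3 to.py .606 .079 .058
python3 -m creep '{"hand":[35,35,35,35,35],"delta_pos":[[0,0,0.001],[0,0,0],[0,0,0],[0,0,0],[0,0,0]],"turn":[0,0,0,0,0]}' >/dev/null
python3 to.py .606 .079 .058
```

```text
clk 19.95 tcp [0.6068 0.0787 0.0592] yaw 12.79 gap 0.0407 F [-4.63 -1.47 -7.8 ] scaled [ 0.0007 -0.0009  0.0015] mm [ 0.5 -0.7  1.2] turn units -0.01
clk 20.37 tcp [0.6069 0.0786 0.0587] yaw 12.78 gap 0.0407 F [-5.31 -1.77 -6.55] scaled [ 0.0008 -0.001   0.0009] mm [ 0.6 -0.8  0.7] turn units -0.01
```

```bash
python3 -m creep '{"hand":[35,35,35,35,35],"delta_pos":[[0,-0.0006,0.001],[0,0,0],[0,0,0],[0,0,0],[0,0,0]],"turn":[0,0,0,0,0]}' >/dev/null
python3 to.py .606 .079 .058
python3 -m creep '{"hand":[35,35,35,35,35],"delta_pos":[[0,0,0.001],[0,0,0],[0,0,0],[0,0,0],[0,0,0]],"turn":[0,0,0,0,0]}' >/dev/null
python3 to.py .606 .079 .058
```

```text
clk 20.78 tcp [0.6069 0.0785 0.0582] yaw 12.78 gap 0.0409 F [-5.2  -2.23 -5.29] scaled [ 0.0008 -0.0009  0.0002] mm [ 0.6 -0.7  0.2] turn units -0.01
clk 21.20 tcp [0.6069 0.0785 0.0581] yaw 12.78 gap 0.0407 F [-5.57 -2.4  -1.8 ] scaled [ 0.0008 -0.001   0.0001] mm [ 0.7 -0.8  0.1] turn units -0.01
```

```bash
python3 -m creep '{"hand":[35,35,35,35,35],"delta_pos":[[0,-0.0005,0.001],[0,0,0],[0,0,0],[0,0,0],[0,0,0]],"turn":[0,0,0,0,0]}' >/dev/null
python3 to.py .606 .079 .058
```

```text
clk 21.62 tcp [0.6069 0.0785 0.0581] yaw 12.79 gap 0.0410 F [-6.53 -1.9   2.73] scaled [ 0.0009 -0.0009  0.0001] mm [ 0.7 -0.7  0.1] turn units -0.01
```

Home: z stays at 0.0581 while the force climbs. I release and go to C.

```bash
python3 -m creep '{"hand":[65,65,65,65,65],"delta_pos":[[0,0,0],[0,0,0],[0,0,0],[0,0,0],[0,0,-0.005]],"turn":[0,0,0,0,0]}' |tail -2
python3 -m creep '{"hand":[65,65,65,65,65],"delta_pos":[[0,0,-0.02],[0,0,-0.035],[0,0,-0.04],[0,0,-0.02],[0,0,0]],"turn":[0,0,0,0,0]}' |tail -2
python3 to.py .4415 -.169 .155
```

```text
wrist_force: [0.1, -0.2, 0.0]
finger_gap: 0.0652
wrist_force: [1.1, 0.6, 0.5]
finger_gap: 0.0647
clk 22.45 tcp [0.6091 0.0786 0.1569] yaw 12.79 gap 0.0647 F [1.15 0.57 0.54] scaled [-0.2554 -0.2729  0.0003] mm [-2.044e+02 -2.183e+02  2.000e-01] turn units -0.01
```

```bash
python3 -m creep '{"hand":[65,75,85,85,85],"delta_pos":[[-0.02,-0.02,0],[-0.03,-0.032,0],[-0.033,-0.035,0],[-0.033,-0.035,0],[-0.033,-0.035,0]],"turn":[0,0,0,0,0]}' >/dev/null
python3 -m creep '{"hand":[85,85,85,85,85],"delta_pos":[[-0.033,-0.035,0],[-0.033,-0.035,0],[-0.025,-0.03,0],[-0.0154,-0.0159,0],[0,0,0]],"turn":[0,0,0,0,0]}' >/dev/null
python3 - <<'E'
from h import *
for n in("top","scene"):
    c=env.read_camera(n); np.save("d1%s.npy"%n,c,allow_pickle=True); save(c,"d1%s.png"%n)
    W=cloud(c);Z=W[:,:,2]
    for nm,x,y in(("blue",.623,-.002),("red",.605,.08),("C",.44,-.168)):
        k=(np.hypot(W[:,:,0]-x,W[:,:,1]-y)<.03)&(Z>.06)&(Z<.115)
        if k.sum()<20: print(n,nm,"hidden"); continue
        t=W[k]; hi=np.percentile(t[:,2],90); t=t[t[:,2]>hi-.005]; print(n,nm,len(t),"top",np.median(t[:,2]).round(4),t.mean(0).round(4))
E
python3 to.py .4415 -.169 .0455
```

```text
top blue 259 top 0.1003 [ 0.6243 -0.0036  0.1003]
top red 272 top 0.1001 [0.6056 0.0794 0.1003]
top C 94 top 0.0884 [ 0.4399 -0.1568  0.0885]
scene blue 19 top 0.0916 [ 0.6244 -0.0212  0.0918]
scene red hidden
scene C 174 top 0.0873 [ 0.4375 -0.1692  0.0871]
clk 23.38 tcp [ 0.438  -0.1695  0.1512] yaw 12.67 gap 0.0850 F [-0.24 -0.38 -0.07] scaled [-0.0004  0.0043  0.1321] mm [ -0.4   3.4 105.7] turn units -0.04
```

View pics/d1scene.png

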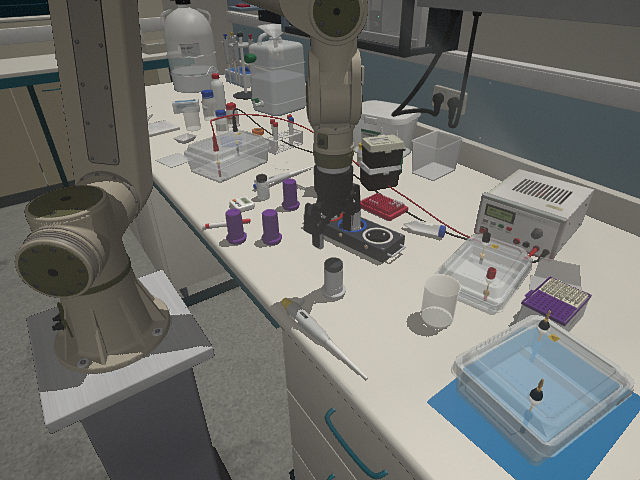

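The top view puts the blue and red caps at 0.100 m, so both are home. The scene view shows C standing at (333,280), below the gripper. Now C.

```bash
python3 -m creep '{"hand":[85,85,85,85,85],"delta_pos":[[0,0.0038,0.02],[0,0,0.038],[0,0,0.038],[0,0,0.03],[0,0,0.006]],"turn":[0,0,0,0,0]}' >/dev/null
python3 -m creep '{"hand":[85,85,75,65,55],"delta_pos":[[0,0,0],[0,0,0],[0,0,0],[0,0,0],[0,0,0]],"turn":[0,0,0,0,0]}' >/dev/null
python3 to.py .4415 -.1685 .0455
```

```text
clk 24.22 tcp [ 0.4423 -0.1689  0.0471] yaw 12.80 gap 0.0556 F [-0.46 -0.55  0.04] scaled [ 0.0007 -0.0008  0.002 ] mm [ 0.5 -0.7  1.6] turn units -0.01
```

```bash
python3 -m creep '{"hand":[35,35,35,35,35],"delta_pos":[[0,-0.0005,0.0012],[0,0,0],[0,0,0],[0,0,0],[0,0,0]],"turn":[0,0,0,0,0]}' 80 >/dev/null
python3 to.py .4415 -.1685 .0455
python3 -m creep '{"hand":[35,35,35,35,35],"delta_pos":[[0,0,-0.01],[0,0,-0.03],[0,0,-0.04],[0,0,-0.04],[0,0,-0.02]],"turn":[0,0,0,0,0]}' >/dev/null
python3 -m creep '{"hand":[35,35,35,35,35],"delta_pos":[[0,0,0],[0,0,0],[0,0,0],[0,0,0],[0,0,0]],"turn":[0,0,0,0,0]}' >/dev/null
python3 - <<'E'
from h import *
for i in range(2): env.read_camera("scene"); print(env.get_state()["wrist_force"])
E
python3 to.py .6434 -.0866 .155
```

```text
clk 24.63 tcp [ 0.4415 -0.1691  0.0459] yaw 12.77 gap 0.0410 F [-0.89 -0.27  5.83] scaled [0.0008 0.0001 0.0005] mm [0.6 0.1 0.4] turn units -0.02
[ 0.78430345 -0.13970674 -0.84165906]
[-0.42591868  0.03666986 -1.0715861 ]
clk 25.57 tcp [ 0.4401 -0.1681  0.1557] yaw 12.78 gap 0.0408 F [-0.43  0.04 -1.07] scaled [0.0431 0.2704 0.0005] mm [ 34.5 216.3   0.4] turn units -0.01
```

About 1–1.5 N, so this is the empty shell, which goes in white.

```bash
python3 -m creep '{"hand":[35,35,35,35,35],"delta_pos":[[0.004,0.024,-0.005],[0.007,0.042,0],[0.007,0.045,0],[0.007,0.045,0],[0.007,0.045,0]],"turn":[0,0,0,0,0]}' >/dev/null
python3 -m creep '{"hand":[35,35,35,35,35],"delta_pos":[[0.0071,0.042,0],[0.004,0.0274,0],[0,0,0],[0,0,0],[0,0,0]],"turn":[0,0,0,0,0]}' >/dev/null
python3 to.py .6434 -.0866 .095
```

```text
clk 26.40 tcp [ 0.643  -0.0869  0.1597] yaw 12.79 gap 0.0408 F [ 0.55  0.21 -1.55] scaled [0.0002 0.0007 0.0809] mm [ 0.2  0.6 64.7] turn units -0.01
```

```bash
python3 -m creep '{"hand":[35,35,35,35,35],"delta_pos":[[0,0.0003,0.02],[0,0,0.03],[0,0,0.025],[0,0,0.005],[0,0,0]],"turn":[0,0,0,0,0]}' >/dev/null
python3 - <<'E'
from h import *
c=env.read_camera("scene")
import ov
t=env.get_state()["tcp_pos"]; print(t)
ov.ov(c,t,310,165,100,80,8,"o5.png",[(.6418,-.0848,.04,.0395)])
E
python3 to.py .6434 -.0866 .08
```

```text
[ 0.64311394 -0.08735581  0.09683994]
clk 26.87 tcp [ 0.6431 -0.0874  0.0968] yaw 12.73 gap 0.0411 F [ 0.27  0.39 -0.44] scaled [0.0008 0.0006 0.021 ] mm [ 0.7  0.5 16.8] turn units -0.02
```

View pics/o5.png

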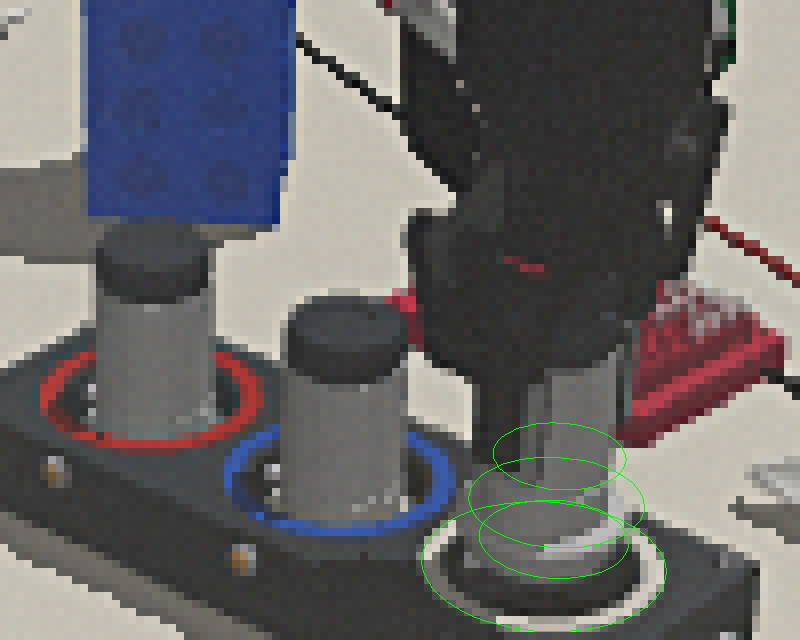

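The insert (flange about 465–635, mid 549) hangs over the white ring (mid 543), and red and blue stand upright. I press it in, shifting about 0.5 mm back.

```bash
python3 -m creep '{"hand":[35,35,35,35,35],"delta_pos":[[0.0008,-0.0003,0.008],[0,0,0.006],[0,0,0.005],[0,0,0.003],[0,0,0.002]],"turn":[0,0,0,0,0]}' >/dev/null
python3 to.py .6434 -.0866 .058
python3 -m creep '{"hand":[35,35,35,35,35],"delta_pos":[[0,0,0.002],[0,0,0.002],[0,0,0.002],[0,0,0.002],[0,0,0]],"turn":[0,0,0,0,0]}' >/dev/null
python3 to.py .6434 -.0866 .058
```

```text
clk 27.28 tcp [ 0.6439 -0.0863  0.0774] yaw 12.79 gap 0.0411 F [ 0.05 -0.06 -0.46] scaled [-0.0002 -0.0006  0.0243] mm [-0.2 -0.5 19.4] turn units -0.01
clk 27.70 tcp [ 0.6443 -0.0868  0.072 ] yaw 12.76 gap 0.0410 F [-1.46 -1.33  1.86] scaled [ 0.0005 -0.0011  0.0175] mm [ 0.4 -0.8 14. ] turn units -0.02
```

```bash
python3 -m creep '{"hand":[35,35,35,35,35],"delta_pos":[[0,0,0.0015],[0,0,0.0015],[0,0,0.0015],[0,0,0],[0,0,0]],"turn":[0,0,0,0,0]}' >/dev/null
python3 to.py .6434 -.0866 .058
python3 -m creep '{"hand":[35,35,35,35,35],"delta_pos":[[0,0,0.0015],[0,0,0.0015],[0,0,0],[0,0,0],[0,0,0]],"turn":[0,0,0,0,0]}' >/dev/null
python3 to.py .6434 -.0866 .058
```

```text
clk 28.12 tcp [ 0.6444 -0.0867  0.0687] yaw 12.78 gap 0.0408 F [-2.21  0.07  5.37] scaled [ 0.0004 -0.0013  0.0134] mm [ 0.3 -1.  10.7] turn units -0.01
clk 28.53 tcp [ 0.6434 -0.0864  0.0635] yaw 12.77 gap 0.0409 F [ 1.4  -2.87 -9.53] scaled [-0.0002 -0.      0.0069] mm [-0.2 -0.   5.5] turn units -0.02
```

```bash
python3 -m creep '{"hand":[35,35,35,35,35],"delta_pos":[[0,0,0.0015],[0,0,0.0015],[0,0,0.001],[0,0,0],[0,0,0]],"turn":[0,0,0,0,0]}' >/dev/null
python3 to.py .6434 -.0866 .058
python3 -m creep '{"hand":[35,35,35,35,35],"delta_pos":[[0,0,0.001],[0,0,0.001],[0,0,0],[0,0,0],[0,0,0]],"turn":[0,0,0,0,0]}' >/dev/null
python3 to.py .6434 -.0866 .058
```

```text
clk 28.95 tcp [ 0.6438 -0.0863  0.0613] yaw 12.79 gap 0.0407 F [ 1.37 -1.08 -9.22] scaled [-0.0003 -0.0005  0.0041] mm [-0.3 -0.4  3.3] turn units -0.01
clk 29.37 tcp [ 0.6438 -0.0863  0.0605] yaw 12.79 gap 0.0409 F [ 0.1  -0.32 -4.42] scaled [-0.0003 -0.0006  0.0031] mm [-0.2 -0.5  2.5] turn units -0.01
```

```bash
python3 -m creep '{"hand":[35,35,35,35,35],"delta_pos":[[0,0,0.001],[0,0,0.001],[0,0,0],[0,0,0],[0,0,0]],"turn":[0,0,0,0,0]}' >/dev/null
python3 to.py .6434 -.0866 .058
python3 -m creep '{"hand":[35,35,35,35,35],"delta_pos":[[0,0,0.001],[0,0,0],[0,0,0],[0,0,0],[0,0,0]],"turn":[0,0,0,0,0]}' >/dev/null
python3 to.py .6434 -.0866 .058
```

```text
clk 29.78 tcp [ 0.6442 -0.0863  0.0592] yaw 12.79 gap 0.0406 F [-1.1  -0.31 -1.75] scaled [-0.0001 -0.0011  0.0015] mm [-0.1 -0.9  1.2] turn units -0.01
clk 30.20 tcp [ 0.6442 -0.0863  0.0581] yaw 12.79 gap 0.0412 F [-1.72  0.4  -1.39] scaled [-0.0001 -0.001   0.0002] mm [-0.1 -0.8  0.1] turn units -0.01
```

```bash
python3 -m creep '{"hand":[35,35,35,35,35],"delta_pos":[[0,0,0.001],[0,0,0],[0,0,0],[0,0,0],[0,0,0]],"turn":[0,0,0,0,0]}' >/dev/null
python3 to.py .6434 -.0866 .058
```

```text
clk 30.62 tcp [ 0.6442 -0.0863  0.058 ] yaw 12.79 gap 0.0409 F [-3.26  1.02  4.76] scaled [-0.0001 -0.0011 -0.    ] mm [-0.1 -0.8 -0. ] turn units -0.01
```

```bash
python3 -m creep '{"hand":[35,35,35,35,35],"delta_pos":[[0,0,0.0006],[0,0,0],[0,0,0],[0,0,0],[0,0,0]],"turn":[0,0,0,0,0]}' |grep force
python3 -m creep '{"hand":[65,65,65,65,65],"delta_pos":[[0,0,0],[0,0,0],[0,0,0],[0,0,0],[0,0,-0.005]],"turn":[0,0,0,0,0]}' |tail -2
python3 -m creep '{"hand":[65,65,65,65,65],"delta_pos":[[0,0,-0.02],[0,0,-0.035],[0,0,-0.04],[0,0,-0.03],[0,0,-0.02]],"turn":[0,0,0,0,0]}' |tail -2
python3 -m creep '{"hand":[65,65,65,65,65],"delta_pos":[[0,-0.03,0],[0,-0.045,0],[0,-0.045,0],[0,-0.045,0],[0,-0.045,0]],"turn":[0,0,0,0,0]}' |tail -2
python3 -m creep '{"hand":[65,65,65,65,65],"delta_pos":[[0,0,0],[0,0,0],[0,0,0],[0,0,0],[0,0,0]],"turn":[0,0,0,0,0]}'
python3 - <<'E'
from h import *
for n in("top","scene"):
    c=env.read_camera(n); save(c,"e1%s.png"%n)
    W=cloud(c);Z=W[:,:,2]
    for nm,x,y in(("blue",.623,-.002),("red",.605,.08),("white",.642,-.086),("beaker",.5711,-.368),("bottle",.538,.349),("timer",.4554,.3339)):
        k=(np.hypot(W[:,:,0]-x,W[:,:,1]-y)<.04)&(Z>(.06 if nm!="timer" else .012))&(Z<.115)
        if k.sum()<20: print(n,nm,"hidden"); continue
        t=W[k]; hi=np.percentile(t[:,2],90); t=t[t[:,2]>hi-.005]; print(n,nm,len(t),"top",np.median(t[:,2]).round(4),t.mean(0).round(4))
E
```

```text
wrist_force: [-3.8, 0.4, 7.8]
wrist_force: [-0.4, 0.7, -0.4]
finger_gap: 0.0656
wrist_force: [0.4, -0.7, -0.3]
finger_gap: 0.0653
wrist_force: [-0.5, -1.0, 0.1]
finger_gap: 0.0652
clock: 32.7
tcp_pos: [0.4814, -0.1237, 0.1769]
orientation: [0.0, 0.624, 0.782, 0.0]
wrist_force: [-1.0, 0.5, -0.0]
finger_gap: 0.0649
top blue 260 top 0.1005 [ 0.6242 -0.0037  0.1006]
top red 254 top 0.1006 [0.6058 0.0794 0.1007]
top white 258 top 0.1007 [ 0.6425 -0.0854  0.1006]
top beaker 156 top 0.0914 [ 0.571  -0.3783  0.0917]
top bottle 177 top 0.0773 [0.5377 0.3485 0.0775]
top timer 665 top 0.0191 [0.4549 0.3324 0.0194]
scene blue 59 top 0.0991 [ 0.6261 -0.0105  0.0991]
scene red 20 top 0.0981 [0.602  0.0712 0.0976]
scene white 118 top 0.0992 [ 0.6394 -0.0869  0.099 ]
scene beaker 224 top 0.089 [ 0.5744 -0.3627  0.0888]
scene bottle 44 top 0.0774 [0.5342 0.3472 0.0769]
scene timer 196 top 0.0183 [0.4528 0.3318 0.0184]
```

View pics/e1top.png

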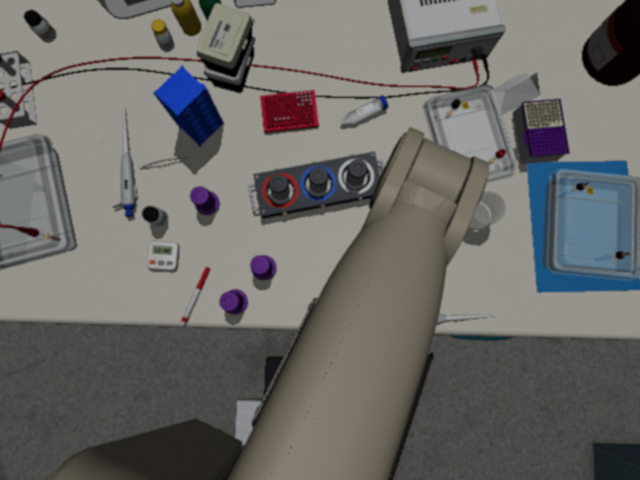

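View pics/e1scene.png

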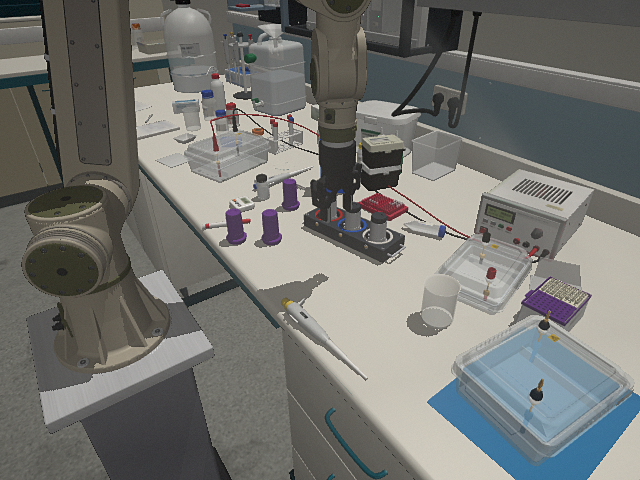

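The top view shows all three inserts in their sockets (red (188,280), blue (181,318), white (175,356)), with caps at 0.1005–0.1007 m, the height of fully home. The bottle and timer have not moved. The beaker is partly hidden by the arm from above, but stands unchanged at (440,300) in the scene view. The gripper is clear of everything.

```bash
python3 -c "
from workcell import env
print(env.get_state()['clock'],env.hand_in())"
```

```text
the job is handed in; nothing more can be done
32.8 None
```

All three inserts are in their own sockets and fully home. I handed the job in at 32.8 s of the 64 s allowed.

| Insert (start position) | Lift force | Judged as | Socket |
|---|---|---|---|
| Left | about 4.4 N | sample canister | blue |
| Middle | about 7.1 N | counterweight | red |
| Right | about 1–1.5 N | empty shell | white |

- **Pressing home:** each insert snapped past the balls and came to rest on the socket floor. The net push at the stop was about 10 N each time, going by the forces read at the end of each move.
- **Final heights:** from the top camera the caps stand at 0.1005–0.1007 m, against 0.100 m expected for fully home. The scene camera read 1–2 mm lower and saw the inserts only in part. All three stand upright and free of the gripper.
- **Bystanders:** the bottle and timer measured within about 1.5 mm of where they started. The arm hid part of the beaker in the top view, so its reading shifted by about 10 mm there, but it looks unmoved in the scene picture. The purple look-alikes were not touched.
- **Disagreement:** the scene camera showed the held inserts about 2.5 mm to the side of where the arm's own position put them. I corrected for this by lining them up with the rings in the picture. Side forces stayed under about 7 N.

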